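# Slacken the clamp wheel of a bench stop and push the stop up to the sample

## Task

The sliding stop on the bench fence is still clamped where the last job left it: slacken its knurled clamp wheel two full turns (not as many as three, or the screw comes out), anticlockwise as you face the wheel, by rolling a fingertip across the top of the rim stroke after stroke. Only then push the slackened stop along the fence with your fingers until its face rests against the end of the sample strip that lies between it and the fixed end stop. Everything is only touched and pushed: pinch or lift nothing, do not shove the stop along while it is still clamped, keep the strip where it lies, and leave the sanding block, screwdriver, tin and spacer stick alone.

Things in the scene. Friction and masses are not known exactly. Their poses are not given: they have to be found in the camera images.
- jig: Length-stop jig screwed to the bench: plywood base 240 (x) x 500 (y) x 18 mm, origin at the centre of its underside on the bench, z up. Place and yaw vary. Along its y runs an aluminium fence 25 mm thick, 470 mm long, its face at x = -60 mm looking to +x, top 54 mm above the bench. A fixed end stop stands on the face at y = +205 to +227 mm, top 50 mm. The sliding stop is on the strip's -y side.
- wheel_center (a point): Centre of the knurled steel clamp wheel, 50 mm diameter, 16 mm thick, axis level along the jig's x, 46.5 mm above the bench: the top of its rim, 71.5 mm up, stands 11 mm above the stop and fence. 10 mm of bare screw part it from the stop's block on its -x side. Its face, with one small dark dimple, looks to +x. It travels with the stop, and 2 mm to +x for each turn slackened.
- wheel (a joint): Wheel turn, rad: 0 fully tight, starts at 0 to 0.3, grows as it slackens (top of the rim moves to the jig's -y), 6.28 a turn (157 mm of rim). Turns against 1.4 N at the rim and stays where left; a fingertip pressed down on the rim's top with 3 to 15 N and moved to -y turns it without slip; it may be lifted and set back for the next stroke. The clamp frees the fence in the first third of a turn.
- stop_face (a point): Middle of the sliding stop's face towards the strip (jig's +y), 29 mm above the bench. The stop: dark steel block 56 mm (y) x 32 mm (x, 1.5 to 33.5 mm off the fence), 19 to 57 mm above the bench, thin saddle over the fence, top 60 mm. Slides only along the jig's y; slack it needs 10 N to push and stays where left; clamped it holds 25 N or more. Starts 105 to 200 mm from the strip.
- stop_back (a point): Middle of the sliding stop's opposite face, which looks to the jig's -y, 29 mm above the bench: the face to push on.
- strip_end (a point): Middle of the sample strip's end face that looks to the jig's -y, towards the stop, 28 mm above the bench.
- strip: The sample strip, loose wood 38 (x) x 150 (y) x 20 mm, about 90 g, lying on the base along the fence with its other end 0 to 2 mm from the fixed end stop. Origin at the centre of its underside, axes as the jig's.
- sander: Bystander: cork sanding block 60 x 105 x 31 mm, loose on the jig's base, origin at the centre of its underside.
- driver: Bystander: screwdriver with black handle, 190 mm, lying loose on the jig's base, about 30 mm thick at most; origin below its middle.
- tin: Bystander: closed tin, 84 mm in diameter, 105 mm high, standing on the bench off the jig's +y end; origin at the centre of its underside.
- spacer: Bystander: loose wooden spacer stick 25 x 170 x 22 mm lying on the bench between the robot and the jig; origin at the centre of its underside.
Things that resemble listed ones, but are neither listed nor needed, are in the scene too. Of the things shaped like the strip, the wood one is meant.

How it is judged:
On the way, in this order (a step that is already met when the one before it is completed fails the run):
1. the clamp wheel is slackened two turns (1.75 to 2.5) with the stop still in its old place (within 25 mm) (value of joint wheel between 11 and 15.7 rad and distance of stop_face from where it was at the start of the episode below 0.025 m), for 0.2 s.
2. the stop's face rests against the end of the strip (y of strip_end in the frame of stop_face between -0.003 and 0.003 m and distance of strip from where it was at the start of the episode below 0.012 m), for 0.2 s.
At the end, for the whole second after the job is handed in: The wheel stands at rest between 1.75 and 2.5 turns slackened (11.0 to 15.7 rad), the stop's face is within 3 mm of the strip's end, and the strip lies flat within 12 mm of where it was (all of step 2 and value of joint wheel between 11 and 15.7 rad and height (world z) of strip below 0.024 m and not (velocity of joint wheel above 0.2 rad/s) and not (velocity of joint wheel below -0.2 rad/s)); the robot touches nothing.
It fails at once if the stop is shoved along more than 25 mm before its wheel has been slackened (1.7 turns) (value of joint wheel below 10.7 rad and distance of stop_face from where it was at the start of the episode above 0.025 m).
It fails at once if the wheel is unscrewed three turns (value of joint wheel above 18.8 rad).
It fails at once if the strip is lifted, tipped or carried off (height (world z) of strip above 0.028 m or angle between strip's own z axis and vertical above 0.2 rad or distance of strip from where it was at the start of the episode above 0.03 m).
It fails at once if the sanding block, screwdriver, tin or spacer stick is moved more than 30 mm (distance of any of sander, driver, tin, spacer from where it was at the start of the episode above 0.03 m).
It also fails if it takes over 72 s, if anything falls off the work surface, if the arm or the gripper's body presses on something with over 40 N, if the wrist force passes 120 N, or if a joint passes its speed limit or range.

## Robot

A 6-joint arm with a two-finger parallel gripper is mounted at the origin on the work surface. World frame = base frame: x ahead of the robot, y to its left, z up, the work surface at z = 0. Lengths are in m, angles in rad, forces in N, time in s.
With the tool pointing down it reaches from about 0.325 to 0.875 m from the base axis. Payload 4.4 kg.
Tool frame: the origin (TCP) lies midway between the tips of the shut fingers; the grasp point (between the pads) lies 19 mm behind it; z points along the fingers, y is the line along which they close (so a half turn about z gives the same grasp; the last joint's range is limited). The gripper opens to 85 mm and grips with 20 to 120 N. Pads are 22 mm wide; open, the fingers measure 114 mm over their backs; the gripper's body (76 mm by 85 mm) begins 54 mm behind the grasp point. The pads swing forward as they close: fully open they stand 13 mm farther back than shut.
Start: joints at [1.171, 0.207, 1.542, -0, 1.393, -0.15], TCP at [0.142, 0.557, 0.231] pointing down, gripper open.
Joint ranges: [-2.73, 2.73], [-0.86, 2.22], [0.23, 2.46], [-1.11, 4.25], [0.08, 2.63], [-2.82, 2.82]. Speed limits (rad/s): [2.79, 2.79, 3.14, 3.14, 3.14, 3.14].

## Interface

Orientations are given as [roll, pitch, yaw] about the fixed x, y, z axes, in that order (R = Rz(yaw) Ry(pitch) Rx(roll)).
In Python, from plant import * gives the robot as it stands.
- The arm moves only by the tool drive_tool, never from a script. Its argument "targets" is a list of rows, each a list of 7 numbers: the opening, from 0 (shut) to 1 (fully open), then the shift along the tool's x, y, z in units of 0.25 m (1.0 is 0.25 m), then the turn, a rotation vector about the tool's x, y, z in units of pi/2 rad (1.0 is pi/2 rad). In form: [[grip, dx, dy, dz, wx, wy, wz], ...]. A call has 1 to 12 rows; each row is the pose to reach, as a shift and turn from the pose commanded when the call began, along the tool's axes at that moment; what a row does not reach only later rows make up. A row lasts 1/12 s, in which the tool goes at most 41.7 mm and 7.16 degrees, less where a joint would pass 70% of its speed; a pose out of reach is approached as far as the arm can. A call with a number of a shift or a turn outside -1 to 1 is refused whole. A call with a gripper value outside its range is refused whole. The fingers move at their own pace and stop on an object; "squeeze" is the grip in N (left out, the last holds). Time passes only in rows, so rows that repeat a pose let the fingers close. It gives the time, the measured TCP pose, the force, the opening and the grip force at its end, in the units of the state.
- read_state(): the state, without advancing time (a new reading comes with each control period).
- get_image(name): name is "side" or "top" or "wrist"; returns (picture, depth): 420x560x3 uint8, red, green, blue; 420x560 float32, m along the optical axis (not along the pixel's ray), 0 where there is no reading.
- camera_params(name): a dict with "intrinsics" (3x3 intrinsics, pixels), "k1" (the pictures are not rectified: a ray, as slopes to the right and down, at radius r is drawn at 1 + k1 r^2 times it, then the intrinsics apply), "world_from_camera" (4x4, takes a point from camera to world coordinates); the wrist camera has in their place "mount" (4x4, takes a point from camera to tool coordinates, whose origin is the TCP and whose axes are the flange's). Camera axes: x right, y down, z forward; pixel columns grow to the right and rows downward; lengths in m; the calibration is good to about 2 mm. A picture is of the moment at which its call begins: read the wrist's pose just before it. camera_params takes no time and is no camera call.
- sign_off(): hands the job in; it is judged then, once.
The state is a dict: "time": time; "joint_positions": joint angles; "qvel": joint speeds; "tau": joint torques, N m; "eef_pos": TCP position; "tcp_rot": TCP orientation; "ft_force": force on the tool from outside, world axes, zero at the start; "moment": the same for the moment, N m; "gripper_width": finger opening in m; "grip_force": force on a finger pad.
Only numpy, scipy, OpenCV 4.12 (cv2) and the standard library are available. Lean on these libraries where they do the work, as an engineer would, in place of code of your own. Each camera call takes 0.05 s, during which the arm holds its last target. There are 200 camera calls.

## Working session

There is one attempt and no reset: what is moved stays moved. The work goes in short steps, Python scripts to look and compute and a tool call to move; the robot and the scene stay as the last step left them, time stands still between calls to the robot, and variables do not carry over. Pictures are saved under pics/ and viewed, at most 10 in all, crops included, and the job is handed in when it is done.

Besides the shell and the picture viewer there is one more tool, called after "Emit:" as name([rows], argument=value, ...), one row to a line, values as JSON. drive_tool: Moves the arm, as the interface text tells. Shifts and turns lie within -1 to 1; 1 stands for 0.25 m of shift or pi/2 rad of turn. Its arguments: {"type":"object","properties":{"targets":{"type":"array","items":{"type":"array","items":{"type":"number"}}},"squeeze":{"type":"number"}},"required":["targets"]}

```bash
mkdir -p pics; ls; cat > h.py <<'E'
from plant import *
import numpy as np, cv2
from scipy.spatial.transform import Rotation as R
def snap(name):
    s=read_state(); im,d=get_image(name); p=camera_params(name)
    if name=="wrist":
        T=np.eye(4);T[:3,:3]=R.from_euler('xyz',s['tcp_rot']).as_matrix();T[:3,3]=s['eef_pos'];T=T@p['mount']
    else: T=np.array(p['world_from_camera'])
    return im,d,np.array(p['intrinsics']),p['k1'],T
def rays(K,k1,px):
    px=np.asarray(px,float).reshape(-1,2)
    q=np.c_[(px[:,0]-K[0,2])/K[0,0],(px[:,1]-K[1,2])/K[1,1]]
    u=q.copy()
    for _ in range(20): u=q/(1+k1*(u**2).sum(1,keepdims=True))
    return np.c_[u,np.ones(len(u))]
def cloud(d,K,k1,T):
    v,u=np.mgrid[:d.shape[0],:d.shape[1]]
    r=rays(K,k1,np.c_[u.ravel(),v.ravel()])*d.reshape(-1,1)
    return (r@T[:3,:3].T+T[:3,3]).reshape(*d.shape,3)
def onplane(px,z,K,k1,T):
    r=rays(K,k1,px)@T[:3,:3].T
    return T[:3,3]+r*((z-T[2,3])/r[:,2:])
E
python3 - <<'E'
from h import *
print(read_state())
for n in("top","side"):
    im,d,K,k1,T=snap(n); np.savez(n,im=im,d=d,K=K,k1=k1,T=T)
    cv2.imwrite(f"pics/{n}.png",cv2.resize(im[:,:,::-1],(800,600),interpolation=3)); print(n,K,k1,T.round(3))
E
```

```text
pics
{'time': 0.0, 'joint_positions': array([ 1.17049752e+00,  2.07453595e-01,  1.54294473e+00,  6.46351324e-07,
        1.39348757e+00, -1.50504222e-01]), 'qvel': array([-0.0017359 , -0.00100039,  0.0002973 ,  0.00174309, -0.00019612,
        0.00012894]), 'tau': array([-4.77772901e-04, -3.83014262e+01, -2.91603577e+01, -4.04426883e-04,
        1.02915461e-02,  2.22236412e-05]), 'eef_pos': array([0.14186102, 0.55645349, 0.23011105]), 'tcp_rot': array([-3.13932543e+00, -3.44469414e-04,  2.89179756e+00]), 'ft_force': array([ 0.36695465, -0.62755756, -0.15244758]), 'moment': array([ 0.01114703,  0.02051816, -0.00674423]), 'grip_force': 0.0, 'gripper_width': 0.08534261992519653}
top [[477.71753888   0.         284.41343584]
 [  0.         477.71753888 204.93919016]
 [  0.           0.           1.        ]] 0.006485403572783224 [[ 0.014 -0.998  0.067  0.417]
 [-1.    -0.014 -0.003  0.2  ]
 [ 0.004 -0.067 -0.998  1.307]
 [ 0.     0.     0.     1.   ]]
side [[387.16622851   0.         276.23279832]
 [  0.         387.16622851 212.24511855]
 [  0.           0.           1.        ]] -0.10722532412868904 [[ 0.918 -0.271  0.291  0.218]
 [-0.397 -0.589  0.703 -0.473]
 [-0.019 -0.761 -0.648  0.684]
 [ 0.     0.     0.     1.   ]]
```

View pics/top.png

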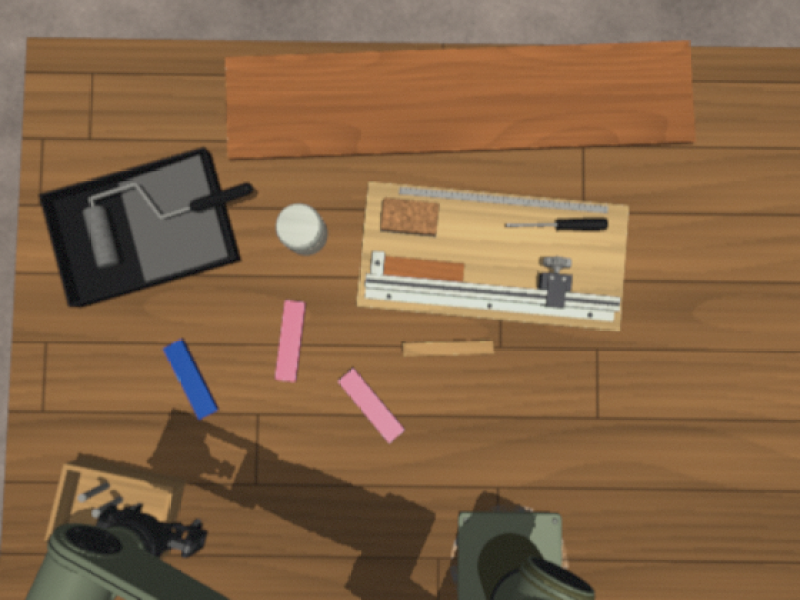

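View pics/side.png

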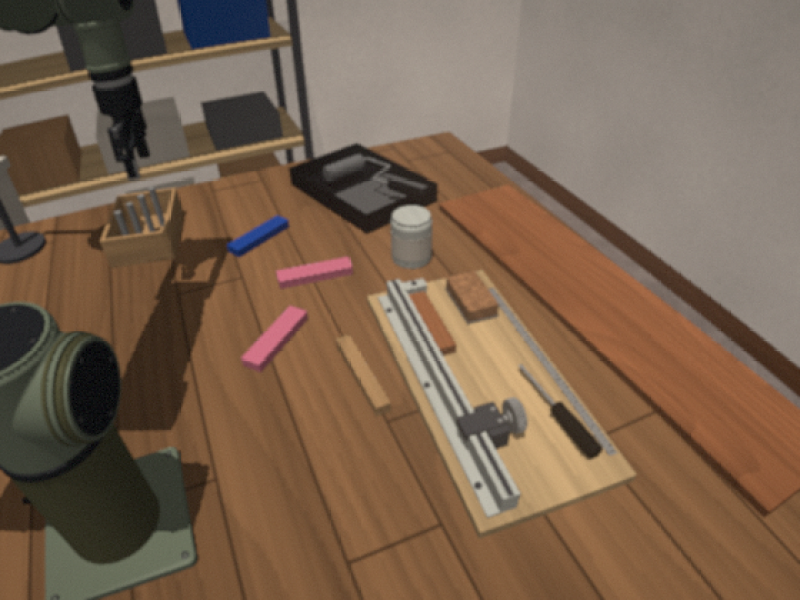

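The top view (800x600) shows the jig with corners at about (369,182), (629,205), (620,331) and (357,306). The fence runs along the lower edge, and the strip (reddish wood) is at (424,269) next to the fixed stop at (377,263). The sliding stop is at (555,290) and its wheel at (556,264). The strip-shaped lookalikes are two pink ones at (290,340) and (371,405), a blue one at (190,378) and the spacer stick at (448,348), all off the jig. The wood strip on the base is the one meant.

```bash
python3 - <<'E'
from h import *
f=np.load("top.npz"); im,d,K,k1,T=[f[k] for k in("im","d","K","k1","T")]
k1=float(k1)
c=onplane(np.array([(369,182),(629,205),(620,331),(357,306)])*0.7,.018,K,k1,T)
print(c.round(3)); print([np.linalg.norm(c[i]-c[(i+1)%4]).round(3) for i in range(4)])
P=cloud(d,K,k1,T)
m=((P[...,2]>.010)&(P[...,2]<.08)).astype(np.uint8)
m=cv2.morphologyEx(m,cv2.MORPH_OPEN,np.ones((3,3)))
n,l,s,ce=cv2.connectedComponentsWithStats(m)
i=l[180,350]; q=P[l==i][:,:2].astype(np.float32); r=cv2.minAreaRect(q); print(r)
ctr=np.array(r[0]); 
e=(c[0]+c[1]-c[2]-c[3])[:2]; yaw0=np.arctan2(e[1],e[0]); 
bp=cv2.boxPoints(r); a=bp[1]-bp[0]; 
cand=np.arctan2(a[1],a[0])+np.arange(4)*np.pi/2; yaw=cand[np.argmax(np.cos(cand-yaw0))]
print("yaw",yaw0,yaw,"ctr",ctr,c.mean(0))
X=np.array([np.cos(yaw),np.sin(yaw)]);Y=np.array([-X[1],X[0]])
J=np.stack([(P[...,:2]-ctr)@X,(P[...,:2]-ctr)@Y,P[...,2]],-1); J=J[l==i]
def rng(t,s): print(t,len(s),np.percentile(s,[2,50,98],axis=0).round(4).tolist())
rng("base",J[(abs(J[:,2]-.018)<.004)])
rng("fence",J[(J[:,2]>.048)&(J[:,2]<.057)&(J[:,0]<-.05)])
rng("wheel>64",J[J[:,2]>.063])
rng("stop56-63",J[(J[:,2]>.055)&(J[:,2]<.063)&(J[:,0]<-.0)&(J[:,0]>-.058)])
rng("strip",J[(J[:,2]>.032)&(J[:,2]<.043)&(J[:,0]<-.0)&(J[:,1]>0)])
rng("fixed",J[(J[:,2]>.046)&(J[:,0]>-.056)&(J[:,1]>.15)&(J[:,0]<0)])
E
```

```text
[[ 0.715  0.271  0.018]
 [ 0.678 -0.226  0.018]
 [ 0.437 -0.207  0.018]
 [ 0.477  0.29   0.018]]
[np.float64(0.499), np.float64(0.241), np.float64(0.499), np.float64(0.239)]
((0.5795326232910156, 0.03342607617378235), (0.5005305409431458, 0.24115623533725739), 85.4651870727539)
yaw -0.07820100327150245 -0.07914738357067108 ctr [0.57953262 0.03342608] [0.57686205 0.03186568 0.018     ]
base 8946 [[-0.1175, -0.2422, 0.0147], [0.0176, -0.0162, 0.0191], [0.116, 0.2437, 0.0219]]
fence 1241 [[-0.0854, -0.2247, 0.0493], [-0.0727, 0.0149, 0.0545], [-0.0556, 0.2267, 0.0569]]
wheel>64 181 [[-0.0878, -0.1332, 0.0631], [-0.0141, -0.1134, 0.0661], [0.001, -0.0929, 0.076]]
stop56-63 242 [[-0.0573, -0.1424, 0.0553], [-0.0404, -0.1113, 0.0592], [-0.0056, 0.2225, 0.0628]]
strip 746 [[-0.0852, 0.0567, 0.0339], [-0.041, 0.1294, 0.039], [-0.0228, 0.2023, 0.0427]]
fixed 119 [[-0.055, 0.2056, 0.0466], [-0.0369, 0.2158, 0.0515], [-0.0178, 0.2266, 0.0567]]
```

```bash
cat >> h.py <<'E'
CTR=np.array([.578,.0327]); YAW=-.079
JX=np.array([np.cos(YAW),np.sin(YAW)]); JY=np.array([-JX[1],JX[0]])
def j2w(x,y): return CTR+JX*x+JY*y
def w2j(p): p=np.asarray(p); q=p[...,:2]-CTR; return np.stack([q@JX,q@JY,p[...,2]],-1)
E
python3 - <<'E'
from h import *
print(camera_params("wrist"))
s=read_state(); Rm=R.from_euler('xyz',s['tcp_rot']).as_matrix()
for g in [(-.0085,-.113,.2)]:
    w=np.r_[j2w(*g[:2]),g[2]]; print(w, Rm.T@(w-s['eef_pos'])/.25)
    Rt=R.from_euler('xyz',[np.pi,0,np.pi+YAW]).as_matrix(); print(R.from_matrix(Rm.T@Rt).as_rotvec()/(np.pi/2))
E
```

```text
{'intrinsics': array([[334.82682352,   0.        , 277.58998228],
       [  0.        , 334.82682352, 208.38706639],
       [  0.        ,   0.        ,   1.        ]]), 'k1': -0.009036331172992242, 'mount': array([[-1.14511401e-03, -9.64902109e-01, -2.62607327e-01,
         6.56855347e-02],
       [ 9.99999340e-01, -1.07906945e-03, -3.95711997e-04,
         5.83409223e-04],
       [ 9.84517970e-05, -2.62607606e-01,  9.64902708e-01,
        -1.42061467e-01],
       [ 0.00000000e+00,  0.00000000e+00,  0.00000000e+00,
         1.00000000e+00]])}
[ 0.56060879 -0.07927677  0.2       ] [-2.25152408 -2.05003201  0.12442787]
[-0.00130283 -0.00030124 -0.10869512]
```

Emit:
drive_tool([
  [0, -0.15, -0.14, 0, 0, 0, -0.03],
  [0, -0.3, -0.28, 0, 0, 0, -0.06],
  [0, -0.45, -0.42, 0, 0, 0, -0.09],
  [0, -0.6, -0.56, 0, 0, 0, -0.109],
  [0, -0.75, -0.7, 0, 0, 0, -0.109],
  [0, -0.9, -0.84, 0, 0, 0, -0.109],
], squeeze=40)

```text
time: 0.6
eef_pos: [0.2773, 0.3448, 0.2309]
tcp_rot: [-3.141, -0.0, 3.064]
ft_force: [1.1, 0.8, 0.1]
gripper_width: 0.0119
grip_force: 0.0
```

```bash
cat > rel.py <<'E'
import sys
from h import *
s=read_state(); Rm=R.from_euler('xyz',s['tcp_rot']).as_matrix()
g=[float(v) for v in sys.argv[1:4]]
w=np.r_[j2w(*g[:2]),g[2]]
print("t",s['time'],"jig pos",w2j(s['eef_pos']).round(4),"F",s['ft_force'].round(1),"w",s['gripper_width'])
Rt=R.from_euler('xyz',[np.pi,0,np.pi+YAW]).as_matrix()
print((Rm.T@(w-s['eef_pos'])/.25).round(3), (R.from_matrix(Rm.T@Rt).as_rotvec()/(np.pi/2)).round(4))
E
python3 rel.py -.0085 -.113 .2
```

```text
t 0.6 jig pos [-0.3244  0.2874  0.2309] F [1.1 0.8 0.1] w 0.01190246792815507
[-1.261 -1.603  0.124] [-0.0003 -0.0002  0.0009]
```

Emit:
drive_tool([
  [0, -0.1, -0.12, 0, 0, 0, 0],
  [0, -0.2, -0.25, 0, 0, 0, 0],
  [0, -0.3, -0.38, 0, 0, 0, 0],
  [0, -0.4, -0.51, 0, 0, 0, 0],
  [0, -0.5, -0.64, 0, 0, 0, 0],
  [0, -0.6, -0.77, 0.05, 0, 0, 0],
  [0, -0.68, -0.9, 0.1, 0, 0, 0],
  [0, -0.68, -0.9, 0.12, 0, 0, 0],
  [0, -0.68, -0.9, 0.12, 0, 0, 0],
])

```text
time: 1.35
eef_pos: [0.428, 0.1071, 0.1993]
tcp_rot: [-3.141, -0.005, 3.058]
ft_force: [0.8, 0.8, -0.8]
gripper_width: 0.0002
grip_force: 0.0
```

```bash
python3 rel.py -.0085 -.113 .2
```

```text
t 1.35 jig pos [-0.1554  0.0624  0.1993] F [ 0.8  0.8 -0.8] w 0.00015819135344091175
[-0.591 -0.699 -0.005] [-0.0002 -0.0029 -0.003 ]
```

Emit:
drive_tool([
  [0, -0.12, -0.14, 0, 0, 0, 0],
  [0, -0.24, -0.28, 0, 0, 0, 0],
  [0, -0.36, -0.42, 0, 0, 0, 0],
  [0, -0.48, -0.56, 0, 0, 0, 0],
  [0, -0.59, -0.7, 0, 0, 0, 0],
  [0, -0.59, -0.7, 0, 0, 0, 0],
  [0, -0.59, -0.7, 0, 0, 0, 0],
])

```text
time: 1.93
eef_pos: [0.5645, -0.0792, 0.2016]
tcp_rot: [-3.14, 0.002, 3.061]
ft_force: [0.3, -0.5, -1.0]
gripper_width: 0.0003
grip_force: 0.0
```

```bash
python3 rel.py -.0085 -.113 .2; python3 - <<'E'
from h import *
im,d,K,k1,T=snap("wrist"); cv2.imwrite("pics/w1.png",cv2.resize(im[:,:,::-1],(800,600),interpolation=3))
J=w2j(cloud(d,K,k1,T)); np.savez("w1",J=J)
J=J[d>0].reshape(-1,3)
def rng(t,m): s=J[m]; print(t,len(s),np.percentile(s,[1,50,99],axis=0).round(4).tolist())
x,y,z=J.T
near=(x>-.022)&(x<.02)&(y>-.16)&(y<-.07)
rng("wheel",near&(z>.0615)&(z<.08))
rng("wheeltop",near&(z>.068)&(z<.08))
rng("block",(x>-.05)&(x<-.03)&(z>.05)&(z<.065)&(y<0))
rng("saddle",(x>-.09)&(x<-.065)&(z>.058)&(z<.065)&(y<0))
rng("strip",(x>-.055)&(x<-.025)&(z>.033)&(z<.043)&(y>0)&(y<.2))
rng("fence",(x>-.095)&(x<-.055)&(z>.05)&(z<.0575)&(y>-.05))
E
```

```text
t 1.9333 jig pos [-0.0046 -0.1126  0.2016] F [ 0.3 -0.5 -1. ] w 0.0002554529859193876
[ 0.016 -0.002  0.006] [-0.0008  0.0012 -0.001 ]
wheel 875 [[-0.0141, -0.1335, 0.0618], [-0.007, -0.1145, 0.0685], [0.0016, -0.0957, 0.072]]
wheeltop 479 [[-0.0139, -0.1274, 0.0681], [-0.0064, -0.1146, 0.0699], [0.0017, -0.1036, 0.0723]]
block 1539 [[-0.0499, -0.1418, 0.0546], [-0.0401, -0.1145, 0.0586], [-0.0304, -0.0871, 0.0623]]
saddle 1261 [[-0.0896, -0.1306, 0.0581], [-0.0773, -0.1143, 0.0593], [-0.0654, -0.098, 0.0609]]
strip 3240 [[-0.0544, 0.0563, 0.0345], [-0.0401, 0.099, 0.0374], [-0.0255, 0.1443, 0.039]]
fence 6352 [[-0.0844, -0.0483, 0.0517], [-0.0724, 0.0361, 0.0535], [-0.0602, 0.1226, 0.0552]]
```

View pics/w1.png

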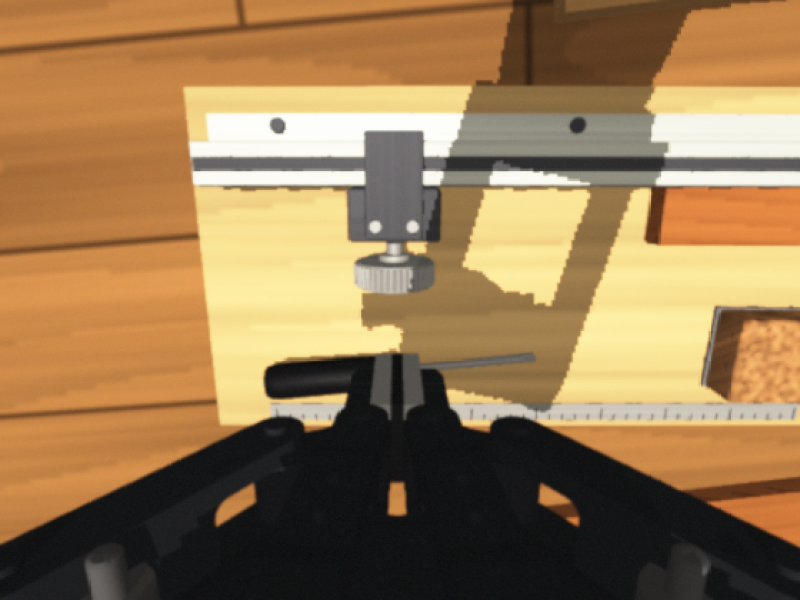

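The wrist view shows the shut fingertips at (396,370), about 14 mm across the closing line. The wheel rim is at (394,272), the block at (394,215) and the strip's end at (650,215). I'll turn the tool 90° so the 22 mm pad width lies along the rim's travel.

Emit:
drive_tool([
  [0, 0.012, 0, 0, 0, 0, 0.08],
  [0, 0.012, 0, 0, 0, 0, 0.16],
  [0, 0.012, 0, 0, 0, 0, 0.24],
  [0, 0.012, 0, 0, 0, 0, 0.32],
  [0, 0.012, 0, 0, 0, 0, 0.4],
  [0, 0.012, 0, 0, 0, 0, 0.48],
  [0, 0.012, 0, 0, 0, 0, 0.56],
  [0, 0.012, 0, 0, 0, 0, 0.64],
  [0, 0.012, 0, 0.1, 0, 0, 0.72],
  [0, 0.012, 0, 0.2, 0, 0, 0.8],
  [0, 0.012, 0, 0.3, 0, 0, 0.88],
  [0, 0.012, 0, 0.4, 0, 0, 0.96],
])

```text
time: 2.98
eef_pos: [0.5584, -0.0737, 0.1008]
tcp_rot: [-3.141, -0.001, 1.56]
ft_force: [0.2, -0.4, 0.2]
gripper_width: -0.0002
grip_force: 0.0
```

Emit:
drive_tool([
  [0, 0, 0, 0, 0, 0, 0.04],
  [0, 0, 0, 0, 0, 0, 0.04],
  [0, 0, 0, 0, 0, 0, 0.04],
])

```text
time: 3.23
eef_pos: [0.5588, -0.0746, 0.1015]
tcp_rot: [-3.141, -0.001, 1.505]
ft_force: [0.8, 0.3, 0.3]
gripper_width: -0.0
grip_force: 0.0
```

```bash
python3 rel.py -.0075 -.1145 .09
```

```text
t 3.2333 jig pos [-0.0107 -0.1085  0.1015] F [0.8 0.3 0.3] w -3.7269444521534645e-05
[-0.024  0.012  0.046] [ 1.000e-04 -4.000e-04 -9.919e-01]
```

Emit:
drive_tool([
  [0, -0.02, 0.018, 0.04, 0, 0, 0.008],
  [0, -0.024, 0.018, 0.09, 0, 0, 0.008],
  [0, -0.024, 0.018, 0.1, 0, 0, 0.008],
  [0, -0.024, 0.018, 0.108, 0, 0, 0.008],
  [0, -0.024, 0.018, 0.112, 0, 0, 0.008],
  [0, -0.024, 0.018, 0.112, 0, 0, 0.008],
])

```text
time: 3.73
eef_pos: [0.5631, -0.0831, 0.073]
tcp_rot: [-3.141, -0.0, 1.487]
ft_force: [-0.2, -0.0, 0.2]
gripper_width: 0.0002
grip_force: 0.0
```

```bash
python3 rel.py -.006 -.1145 .0715
```

```text
t 3.7333 jig pos [-0.0057 -0.1166  0.073 ] F [-0.2 -0.   0.2] w 0.00015461143386939256
[ 0.009 -0.001  0.006] [-2.0000e-04 -4.0000e-04 -1.0027e+00]
```

Emit:
drive_tool([
  [0, 0, 0, 0.005, 0, 0, 0],
  [0, 0, 0, 0.01, 0, 0, 0],
  [0, 0, 0, 0.01, 0, 0, 0],
])

```text
time: 3.98
eef_pos: [0.5638, -0.0832, 0.0715]
tcp_rot: [3.141, 0.0, 1.488]
ft_force: [-1.0, -0.2, 2.4]
gripper_width: -0.0001
grip_force: 1.0
```

Emit:
drive_tool([
  [0, 0, 0, 0.004, 0, 0, 0],
  [0, 0, 0, 0.004, 0, 0, 0],
])

```text
time: 4.15
eef_pos: [0.5639, -0.0833, 0.0713]
tcp_rot: [3.14, 0.0, 1.488]
ft_force: [-2.9, 0.4, 6.3]
gripper_width: 0.0
grip_force: 3.5
```

Emit:
drive_tool([
  [0, -0.012, 0, 0.004, 0, 0, 0],
  [0, -0.024, 0, 0.004, 0, 0, 0],
  [0, -0.036, 0, 0.004, 0, 0, 0],
  [0, -0.036, 0, 0.004, 0, 0, 0],
])

```text
time: 4.48
eef_pos: [0.5634, -0.0928, 0.0707]
tcp_rot: [3.14, 0.001, 1.488]
ft_force: [-3.1, -0.1, 8.4]
gripper_width: -0.0001
grip_force: 4.4
```

Emit:
drive_tool([
  [0, 0, 0, -0.03, 0, 0, 0],
  [0, 0.106, 0, -0.03, 0, 0, 0],
  [0, 0.106, 0, -0.006, 0, 0, 0],
  [0, 0.106, 0, 0, 0, 0, 0],
  [0, 0.066, 0, 0, 0, 0, 0],
  [0, 0.026, 0, 0, 0, 0, 0],
  [0, -0.014, 0, 0, 0, 0, 0],
  [0, -0.014, 0, 0, 0, 0, 0],
])

```text
time: 5.15
eef_pos: [0.5628, -0.0977, 0.0695]
tcp_rot: [3.14, 0.002, 1.487]
ft_force: [1.0, -3.6, 4.2]
gripper_width: -0.0
grip_force: 2.8
```

Emit:
drive_tool([
  [0, 0, 0, -0.03, 0, 0, 0],
  [0, 0.118, 0, -0.03, 0, 0, 0],
  [0, 0.118, 0, -0.006, 0, 0, 0],
  [0, 0.118, 0, 0, 0, 0, 0],
  [0, 0.118, 0, 0, 0, 0, 0],
])

```text
time: 5.57
eef_pos: [0.5649, -0.0644, 0.0693]
tcp_rot: [-3.141, -0.002, 1.488]
ft_force: [-1.2, 4.0, 5.7]
gripper_width: 0.0001
grip_force: 3.5
```

Emit:
drive_tool([
  [0, -0.034, 0, 0, 0, 0, 0],
  [0, -0.068, 0, 0, 0, 0, 0],
  [0, -0.104, 0, 0, 0, 0, 0],
  [0, -0.104, 0, 0, 0, 0, 0],
])

```text
time: 5.9
eef_pos: [0.563, -0.0938, 0.0704]
tcp_rot: [3.141, 0.002, 1.487]
ft_force: [-2.9, -2.2, 8.6]
gripper_width: 0.0002
grip_force: 5.0
```

Emit:
drive_tool([
  [0, 0.02, 0, -0.03, 0, 0, 0],
  [0, 0.096, 0, -0.025, 0, 0, 0],
  [0, 0.096, 0, 0, 0, 0, 0],
  [0, 0.05, 0, 0, 0, 0, 0],
  [0, 0, 0, 0, 0, 0, 0],
  [0, 0, 0, 0, 0, 0, 0],
  [0, 0.02, 0, -0.03, 0, 0, 0],
  [0, 0.096, 0, -0.025, 0, 0, 0],
  [0, 0.096, 0, 0, 0, 0, 0],
  [0, 0.05, 0, 0, 0, 0, 0],
  [0, 0, 0, 0, 0, 0, 0],
  [0, 0, 0, 0, 0, 0, 0],
])

```text
time: 6.9
eef_pos: [0.5633, -0.0936, 0.071]
tcp_rot: [3.14, 0.001, 1.488]
ft_force: [-4.0, -1.7, 14.8]
gripper_width: 0.0004
grip_force: 7.6
```

```bash
python3 rel.py -.006 -.1275 .0705; python3 - <<'E'
from h import *
im,d,K,k1,T=snap("wrist"); cv2.imwrite("pics/w2.png",cv2.resize(im[:,:,::-1],(800,600),interpolation=3))
im,d,K,k1,T=snap("side"); J=w2j(cloud(d,K,k1,T)); 
E
```

```text
t 6.9 jig pos [-0.0047 -0.1271  0.071 ] F [-4.  -1.7 14.8] w 0.000421509469616641
[-0.002 -0.005  0.002] [-2.0000e-04  1.3000e-03 -1.0022e+00]
```

View pics/w2.png

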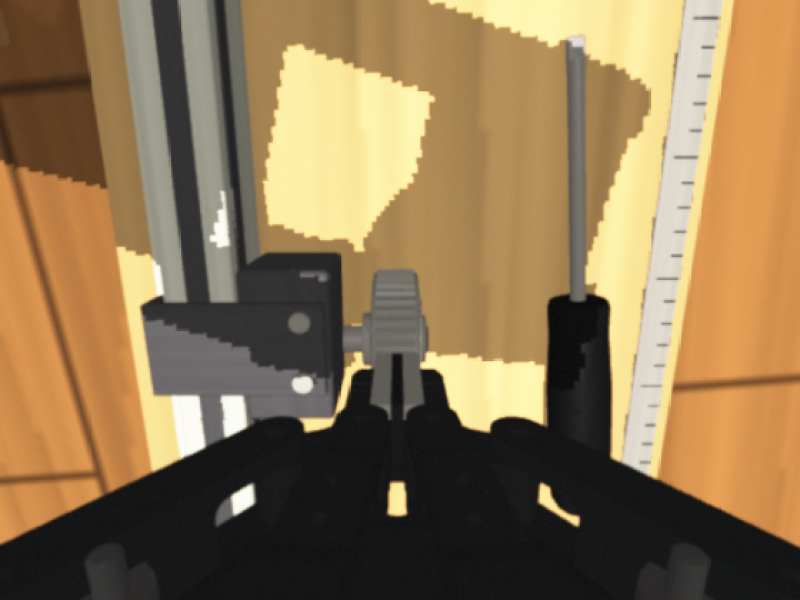

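The wrist view shows the fingertips at (396,380), centred on the wheel (395,320), with the stop block still in place at left. I'll continue with slightly less pressure.

Emit:
drive_tool([
  [0, 0.02, 0, -0.035, 0, 0, 0],
  [0, 0.096, 0, -0.03, 0, 0, 0],
  [0, 0.096, 0, -0.005, 0, 0, 0],
  [0, 0.05, 0, -0.005, 0, 0, 0],
  [0, 0, 0, -0.005, 0, 0, 0],
  [0, 0, 0, -0.005, 0, 0, 0],
  [0, 0.02, 0, -0.035, 0, 0, 0],
  [0, 0.096, 0, -0.03, 0, 0, 0],
  [0, 0.096, 0, -0.005, 0, 0, 0],
  [0, 0.05, 0, -0.005, 0, 0, 0],
  [0, 0, 0, -0.005, 0, 0, 0],
  [0, 0, 0, -0.005, 0, 0, 0],
])

```text
time: 8.0
eef_pos: [0.5619, -0.0943, 0.0711]
tcp_rot: [-3.14, 0.001, 1.488]
ft_force: [-4.4, 0.5, 12.2]
gripper_width: -0.0
grip_force: 6.2
```

Emit:
drive_tool([
  [0, 0.02, 0, -0.03, 0, 0, 0],
  [0, 0.096, 0, -0.025, 0, 0, 0],
  [0, 0.096, 0, 0, 0, 0, 0],
  [0, 0.05, 0, 0, 0, 0, 0],
  [0, 0, 0, 0, 0, 0, 0],
  [0, 0, 0, 0, 0, 0, 0],
  [0, 0.02, 0, -0.03, 0, 0, 0],
  [0, 0.096, 0, -0.025, 0, 0, 0],
  [0, 0.096, 0, 0, 0, 0, 0],
  [0, 0.05, 0, 0, 0, 0, 0],
  [0, 0, 0, 0, 0, 0, 0],
  [0, 0, 0, 0, 0, 0, 0],
])

```text
time: 9.0
eef_pos: [0.5617, -0.0949, 0.0712]
tcp_rot: [-3.139, 0.002, 1.487]
ft_force: [-4.9, -0.8, 11.1]
gripper_width: -0.0003
grip_force: 5.8
```

Emit:
drive_tool([
  [0, 0.024, 0, -0.03, 0, 0, 0],
  [0, 0.1, 0, -0.025, 0, 0, 0],
  [0, 0.1, 0.004, 0, 0, 0, 0],
  [0, 0.05, 0.004, 0, 0, 0, 0],
  [0, 0.002, 0.004, 0, 0, 0, 0],
  [0, 0.002, 0.004, 0, 0, 0, 0],
  [0, 0.02, 0.004, -0.03, 0, 0, 0],
  [0, 0.098, 0.004, -0.025, 0, 0, 0],
  [0, 0.098, 0.006, 0, 0, 0, 0],
  [0, 0.05, 0.006, 0, 0, 0, 0],
  [0, 0.002, 0.006, 0, 0, 0, 0],
  [0, 0.002, 0.006, 0, 0, 0, 0],
])

```text
time: 10.0
eef_pos: [0.5634, -0.0946, 0.0712]
tcp_rot: [-3.14, 0.002, 1.487]
ft_force: [-4.8, 0.5, 10.4]
gripper_width: 0.0005
grip_force: 5.3
```

Emit:
drive_tool([
  [0, 0.02, 0, -0.03, 0, 0, 0],
  [0, 0.096, 0, -0.025, 0, 0, 0],
  [0, 0.096, 0, 0, 0, 0, 0],
  [0, 0.05, 0, 0, 0, 0, 0],
  [0, 0, 0, 0, 0, 0, 0],
  [0, 0, 0, 0, 0, 0, 0],
  [0, 0.02, 0, -0.03, 0, 0, 0],
  [0, 0.096, 0, -0.025, 0, 0, 0],
  [0, 0.096, 0, 0, 0, 0, 0],
  [0, 0.05, 0, 0, 0, 0, 0],
  [0, 0, 0, 0, 0, 0, 0],
  [0, 0, 0, 0, 0, 0, 0],
])

```text
time: 11.0
eef_pos: [0.5634, -0.0948, 0.0712]
tcp_rot: [-3.14, 0.002, 1.487]
ft_force: [-3.8, -0.2, 10.6]
gripper_width: -0.0
grip_force: 5.0
```

```bash
python3 rel.py -.006 -.1275 .0705
```

```text
t 11.0 jig pos [-0.0045 -0.1282  0.0712] F [-3.8 -0.2 10.6] w -3.5030647196987124e-06
[ 0.003 -0.006  0.003] [-1.7000e-03 -1.0000e-04 -1.0031e+00]
```

Emit:
drive_tool([
  [0, 0, 0, -0.12, 0, 0, 0],
  [0, 0.02, 0, -0.28, 0, 0, -0.08],
  [0, 0.05, 0, -0.44, 0, 0, -0.16],
  [0, 0.054, 0, -0.516, 0, 0, -0.24],
  [0, 0.054, 0, -0.516, 0, 0, -0.32],
  [0, 0.054, 0, -0.516, 0, 0, -0.4],
  [0, 0.054, 0, -0.516, 0, 0, -0.48],
  [0, 0.054, 0, -0.516, 0, 0, -0.56],
  [0, 0.054, 0, -0.516, 0, 0, -0.64],
  [0, 0.054, 0, -0.516, 0, 0, -0.72],
  [0, 0.054, 0, -0.516, 0, 0, -0.8],
  [0, 0.054, 0, -0.516, 0, 0, -0.88],
])

```text
time: 12.0
eef_pos: [0.5646, -0.0805, 0.1984]
tcp_rot: [-3.14, -0.001, 2.868]
ft_force: [-0.0, -0.2, 0.1]
gripper_width: -0.0001
grip_force: 0.0
```

Emit:
drive_tool([
  [0, 0, 0, 0, 0, 0, -0.08],
  [0, 0, 0, 0, 0, 0, -0.12],
  [0, 0, 0, 0, 0, 0, -0.12],
  [0, 0, 0, 0, 0, 0, -0.12],
])

```text
time: 12.33
eef_pos: [0.5648, -0.0798, 0.1986]
tcp_rot: [-3.141, -0.001, 3.048]
ft_force: [1.0, 0.5, 0.1]
gripper_width: -0.0003
grip_force: 0.0
```

```bash
python3 rel.py -.0046 -.1126 .2016; python3 - <<'E'
from h import *
im,d,K,k1,T=snap("wrist"); cv2.imwrite("pics/w3full.png",im[:,:,::-1])
J=w2j(cloud(d,K,k1,T)); J1=np.load("w1.npz")["J"]
for J in(J1,J):
    x,y,z=J.reshape(-1,3).T
    m=(x>-.02)&(x<.03)&(y>-.15)&(y<-.08)&(z>.066)&(z<.08)
    b=(x>-.05)&(x<-.02)&(y>-.135)&(y<-.10)&(z>.052)&(z<.065)
    f=(x>-.095)&(x<-.055)&(z>.05)&(z<.0575)&(y>-.05)&(y<.08)
    blk=(x>-.05)&(x<-.03)&(z>.05)&(z<.065)&(y<-.05)
    st=(x>-.055)&(x<-.025)&(z>.034)&(z<.042)&(y>.02)&(y<.1)
    print("wheel x",np.percentile(x[m],[2,10,50,90,98]).round(4),"z",np.median(z[m]).round(4),"y",np.median(y[m]).round(4),"blockedge",np.percentile(x[b],[98,99.5]).round(4),"fence",np.percentile(x[f],[5,50,95]).round(4),"blk y",np.percentile(y[blk],[1,99]).round(4),"strip",np.percentile(y[st],.5).round(4))
a=cv2.imread("pics/w1.png"); b=cv2.resize(cv2.imread("pics/w3full.png"),(800,600),interpolation=3)
cv2.imwrite("pics/cmp.png",cv2.resize(np.hstack([a[120:320,320:460],b[120:320,320:460]]),(784,560),interpolation=3))
E
```

```text
t 12.3333 jig pos [-0.0043 -0.1132  0.1986] F [1.  0.5 0.1] w -0.00025920578116368656
[ 0.001  0.002 -0.012] [-0.0004 -0.0006 -0.0092]
wheel x [-0.014  -0.0129 -0.0066 -0.0001  0.0015] z 0.0694 y -0.1146 blockedge [-0.0267 -0.0266] fence [-0.0836 -0.0724 -0.061 ] blk y [-0.1418 -0.0871] strip 0.0559
wheel x [-0.0103 -0.0092 -0.0032  0.0034  0.0049] z 0.0695 y -0.1292 blockedge [-0.0275 -0.0272] fence [-0.0837 -0.0726 -0.0612] blk y [-0.1566 -0.1019] strip 0.0557
```

View pics/cmp.png

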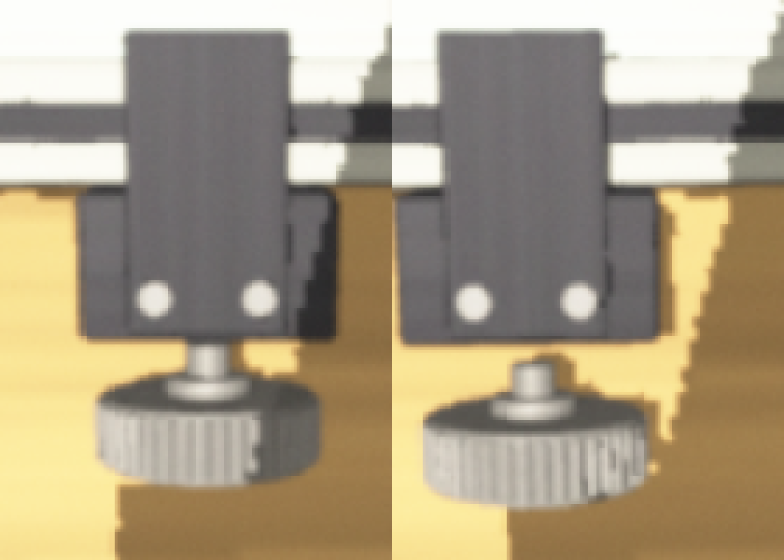

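The comparison shows the wheel moved about 3.5 mm outwards, so it is about 1.75 turns slack. The stop was dragged about 15 mm to -y, with the block's left edge at 80 before and 8 after in its half. The remaining strokes land at or past the top with a light press, so they don't drag it further.

Emit:
drive_tool([
  [0, 0, -0.051, 0.15, 0, 0, -0.009],
  [0, 0, -0.051, 0.3, 0, 0, -0.009],
  [0, 0, -0.051, 0.44, 0, 0, -0.009],
  [0, 0, -0.051, 0.49, 0, 0, -0.009],
  [0, 0, -0.051, 0.5, 0, 0, -0.009],
  [0, 0, -0.051, 0.508, 0, 0, -0.009],
  [0, 0, -0.051, 0.508, 0, 0, -0.009],
])

```text
time: 12.97
eef_pos: [0.5646, -0.0913, 0.0725]
tcp_rot: [-3.141, 0.001, 3.065]
ft_force: [0.3, -0.6, 0.5]
gripper_width: -0.0001
grip_force: 0.0
```

```bash
python3 rel.py -.0035 -.126 .0715
```

```text
t 12.9667 jig pos [-0.0036 -0.1247  0.0725] F [ 0.3 -0.6  0.5] w -7.463661473930343e-05
[-0.    -0.005  0.004] [-0.0002  0.0005  0.0014]
```

Emit:
drive_tool([
  [0, 0, -0.005, 0.005, 0, 0, 0],
  [0, 0, -0.005, 0.01, 0, 0, 0],
  [0, 0, -0.02, 0.01, 0, 0, 0],
  [0, 0, -0.04, 0.01, 0, 0, 0],
  [0, 0, -0.06, 0.01, 0, 0, 0],
  [0, 0, -0.066, 0.01, 0, 0, 0],
  [0, 0, -0.066, 0.01, 0, 0, 0],
])

```text
time: 13.55
eef_pos: [0.5639, -0.1084, 0.0706]
tcp_rot: [-3.14, 0.003, 3.065]
ft_force: [0.6, -0.4, 4.6]
gripper_width: 0.0
grip_force: 2.6
```

Emit:
drive_tool([
  [0, 0, 0, -0.03, 0, 0, 0],
  [0, 0, 0.062, -0.03, 0, 0, 0],
  [0, 0, 0.062, 0, 0, 0, 0],
  [0, 0, 0.062, 0, 0, 0, 0],
  [0, 0, 0.03, 0, 0, 0, 0],
  [0, 0, 0, 0, 0, 0, 0],
  [0, 0, 0, 0, 0, 0, 0],
  [0, 0, 0, -0.12, 0, 0, 0],
  [0, 0, 0.03, -0.28, 0, 0, 0],
  [0, 0, 0.06, -0.44, 0, 0, 0],
  [0, 0, 0.12, -0.51, 0, 0, 0],
  [0, 0, 0.12, -0.51, 0, 0, 0],
])

```text
time: 14.55
eef_pos: [0.5681, -0.0765, 0.2022]
tcp_rot: [-3.141, 0.009, 3.067]
ft_force: [0.1, 1.1, -0.3]
gripper_width: -0.0002
grip_force: 0.0
```

```bash
cat > meas.py <<'E'
from h import *
s=read_state(); print(s['time'],w2j(s['eef_pos']).round(4))
im,d,K,k1,T=snap("wrist"); cv2.imwrite("pics/last.png",im[:,:,::-1])
x,y,z=w2j(cloud(d,K,k1,T)).reshape(-1,3).T
m=(x>-.02)&(x<.03)&(z>.066)&(z<.08)&(y<.1)
f=(x>-.095)&(x<-.055)&(z>.05)&(z<.0575)&(y>-.05)&(y<.08)
blk=(x>-.05)&(x<-.03)&(z>.05)&(z<.065)
st=(x>-.055)&(x<-.025)&(z>.034)&(z<.042)&(y>.02)&(y<.1)
for n,v in(("wheel x",x[m]),("wheel y",y[m]),("fence x",x[f]),("blk y",y[blk]),("strip y",y[st])): print(n,len(v),np.percentile(v,[.5,2,10,50,90,98,99.5]).round(4))
E
python3 meas.py
```

```text
14.55 [-0.0012 -0.1097  0.2022]
wheel x 641 [-0.0102 -0.0099 -0.0087 -0.0025  0.0039  0.0053  0.0055]
wheel y 641 [-0.1449 -0.1441 -0.1411 -0.1293 -0.1176 -0.1151 -0.1142]
fence x 4834 [-0.0849 -0.0845 -0.0825 -0.0726 -0.0625 -0.0604 -0.06  ]
blk y 1570 [-0.1572 -0.1561 -0.1516 -0.129  -0.1067 -0.1025 -0.1016]
strip y 1629 [0.056  0.0565 0.0594 0.0777 0.0958 0.0992 0.0997]
```

The stop has stayed put and the wheel is out about 4.1 mm, so about 2.05 turns. I'll go behind the stop and push.

Emit:
drive_tool([
  [0, 0.06, -0.13, 0, 0, 0, 0],
  [0, 0.12, -0.26, 0, 0, 0, 0],
  [0, 0.165, -0.34, 0.05, 0, 0, 0],
  [0, 0.165, -0.34, 0.2, 0, 0, 0],
  [0, 0.165, -0.34, 0.35, 0, 0, 0],
  [0, 0.165, -0.34, 0.5, 0, 0, 0],
  [0, 0.165, -0.34, 0.62, 0, 0, 0],
  [0, 0.165, -0.34, 0.66, 0, 0, 0],
  [0, 0.165, -0.34, 0.66, 0, 0, 0],
])

```text
time: 15.35
eef_pos: [0.5133, -0.1576, 0.027]
tcp_rot: [3.138, -0.01, 3.065]
ft_force: [-0.2, 0.5, -0.7]
gripper_width: -0.0001
grip_force: 0.0
```

```bash
python3 rel.py -.0425 .0555 .036
```

```text
t 15.35 jig pos [-0.0495 -0.1949  0.027 ] F [-0.2  0.5 -0.7] w -6.384778389736464e-05
[-0.03   1.001 -0.033] [ 0.0022 -0.0061  0.0015]
```

Emit:
drive_tool([
  [0, -0.028, 0.04, -0.03, 0, 0, 0],
  [0, -0.028, 0.09, -0.03, 0, 0, 0],
  [0, -0.028, 0.12, -0.03, 0, 0, 0],
  [0, -0.028, 0.15, -0.03, 0, 0, 0],
  [0, -0.028, 0.2, -0.03, 0, 0, 0],
  [0, -0.028, 0.25, -0.03, 0, 0, 0],
  [0, -0.028, 0.3, -0.03, 0, 0, 0],
  [0, -0.028, 0.3, -0.03, 0, 0, 0],
])

```text
time: 16.02
eef_pos: [0.5327, -0.0848, 0.042]
tcp_rot: [-3.138, 0.006, 3.068]
ft_force: [1.3, -2.7, -1.1]
gripper_width: -0.0002
grip_force: 1.4
```

```bash
python3 rel.py -.0425 -.0075 .036
```

```text
t 16.0167 jig pos [-0.0359 -0.1207  0.042 ] F [ 1.3 -2.7 -1.1] w -0.0002290170888250321
[0.024 0.453 0.022] [-0.0025  0.004   0.0035]
```

Emit:
drive_tool([
  [0, 0.02, 0.05, 0.015, 0, 0, 0],
  [0, 0.02, 0.1, 0.015, 0, 0, 0],
  [0, 0.02, 0.15, 0.015, 0, 0, 0],
  [0, 0.02, 0.2, 0.015, 0, 0, 0],
  [0, 0.02, 0.25, 0.015, 0, 0, 0],
  [0, 0.02, 0.3, 0.015, 0, 0, 0],
  [0, 0.02, 0.34, 0.015, 0, 0, 0],
  [0, 0.02, 0.38, 0.015, 0, 0, 0],
  [0, 0.02, 0.4, 0.015, 0, 0, 0],
  [0, 0.02, 0.4, 0.015, 0, 0, 0],
])

```text
time: 16.85
eef_pos: [0.5378, 0.0144, 0.0398]
tcp_rot: [-3.138, 0.012, 3.068]
ft_force: [2.3, -6.7, 1.3]
gripper_width: -0.0
grip_force: 2.8
```

```bash
python3 rel.py -.0425 -.0075 .036; python3 meas.py
```

```text
t 16.85 jig pos [-0.0386 -0.0214  0.0398] F [ 2.3 -6.7  1.3] w -1.139089897850115e-05
[0.015 0.056 0.015] [-0.0025  0.0075  0.0033]
16.85 [-0.0386 -0.0214  0.0398]
wheel x 89 [-0.0107 -0.0106 -0.0104 -0.0098 -0.0084 -0.0077 -0.0073]
wheel y 89 [0.0249 0.0252 0.026  0.0285 0.0302 0.0306 0.0308]
fence x 15717 [-0.0905 -0.0851 -0.0834 -0.0731 -0.0619 -0.0574 -0.0556]
blk y 6165 [-0.0338 -0.0315 -0.0181  0.0163  0.0419  0.0466  0.0478]
strip y 5157 [0.0572 0.0587 0.062  0.0787 0.0958 0.0991 0.0998]
```

Emit:
drive_tool([
  [0, 0, 0.016, 0, 0, 0, 0],
  [0, 0, 0.03, 0, 0, 0, 0],
  [0, 0, 0.036, 0, 0, 0, 0],
  [0, 0, 0.036, 0, 0, 0, 0],
])

```text
time: 17.23
eef_pos: [0.5379, 0.0224, 0.0397]
tcp_rot: [-3.137, 0.011, 3.067]
ft_force: [3.4, -9.7, 2.7]
gripper_width: -0.0
grip_force: 4.3
```

Emit:
drive_tool([
  [0, 0, 0.008, 0, 0, 0, 0],
  [0, 0, 0.012, 0, 0, 0, 0],
  [0, 0, 0.012, 0, 0, 0, 0],
])

```text
time: 17.48
eef_pos: [0.538, 0.023, 0.0397]
tcp_rot: [-3.132, 0.01, 3.068]
ft_force: [2.4, -18.1, 2.8]
gripper_width: -0.0001
grip_force: 8.1
```

```bash
python3 meas.py; python3 - <<'E'
from h import *
im=cv2.imread("pics/last.png"); cv2.imwrite("pics/last2.png",cv2.resize(im,(800,600),interpolation=3))
E
```

```text
17.4833 [-0.0391 -0.0129  0.0397]
wheel x 64 [-0.011  -0.011  -0.0106 -0.0101 -0.009  -0.0083 -0.0078]
wheel y 64 [0.0341 0.0343 0.0351 0.0374 0.039  0.0395 0.0396]
fence x 15734 [-0.0904 -0.0851 -0.0834 -0.0731 -0.0619 -0.0575 -0.0557]
blk y 6009 [-0.0252 -0.023  -0.0098  0.0252  0.0504  0.055   0.056 ]
strip y 4197 [0.065  0.0667 0.0695 0.0831 0.0966 0.0994 0.0998]
```

View pics/last2.png

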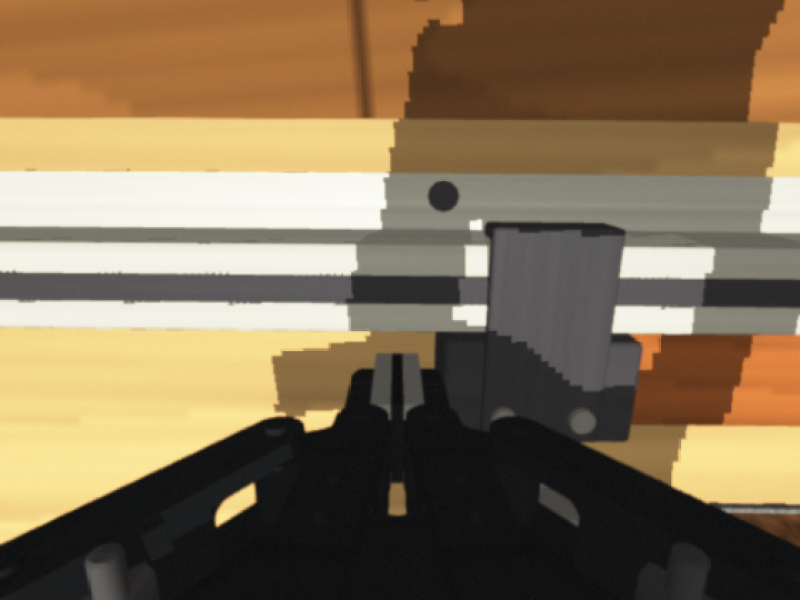

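The view shows the block's face at (640,385) against the strip. The force rose to 18 N with little motion. One small push will confirm the contact is firm.

Emit:
drive_tool([
  [0, 0, 0.006, 0, 0, 0, 0],
  [0, 0, 0.01, 0, 0, 0, 0],
  [0, 0, 0.01, 0, 0, 0, 0],
  [0, 0, 0.01, 0, 0, 0, 0],
])

```text
time: 17.87
eef_pos: [0.538, 0.0231, 0.0398]
tcp_rot: [-3.129, 0.01, 3.069]
ft_force: [1.0, -23.4, 4.0]
gripper_width: 0.0005
grip_force: 11.7
```

Emit:
drive_tool([
  [0, 0, -0.05, 0, 0, 0, 0],
  [0, 0, -0.12, 0, 0, 0, 0],
  [0, 0, -0.16, 0, 0, 0, 0],
  [0, 0, -0.16, -0.15, 0, 0, 0],
  [0, 0, -0.16, -0.3, 0, 0, 0],
  [0, 0, -0.16, -0.45, 0, 0, 0],
  [0, -0.1, 0, -0.6, 0, 0, 0],
  [0, -0.16, 0.1, -0.66, 0, 0, 0],
  [0, -0.16, 0.22, -0.66, 0, 0, 0],
  [0, -0.16, 0.22, -0.66, 0, 0, 0],
  [0, -0.16, 0.22, -0.66, 0, 0, 0],
])

```text
time: 18.78
eef_pos: [0.5782, 0.0842, 0.2023]
tcp_rot: [3.141, 0.002, 3.07]
ft_force: [-0.5, -0.3, -0.7]
gripper_width: -0.0002
grip_force: 0.0
```

```bash
python3 meas.py; python3 - <<'E'
from h import *
im=cv2.imread("pics/last.png"); cv2.imwrite("pics/fin.png",cv2.resize(im,(800,600),interpolation=3))
print(read_state()['ft_force'],read_state()['qvel'].round(3))
E
```

```text
18.7833 [-0.0039  0.0513  0.2023]
wheel x 629 [-0.0099 -0.0097 -0.0087 -0.0026  0.0039  0.0055  0.0057]
wheel y 629 [0.0136 0.0144 0.0174 0.0293 0.0402 0.0431 0.0436]
fence x 3659 [-0.0851 -0.0847 -0.0826 -0.0724 -0.0621 -0.0573 -0.0556]
blk y 1742 [0.0014 0.0024 0.0075 0.0324 0.2115 0.2212 0.2257]
strip y 1603 [0.0573 0.0575 0.0611 0.0784 0.0956 0.099  0.0997]
[-0.20770863 -0.09118593 -0.16647677] [-0.036  0.008  0.03  -0.003 -0.004  0.002]
```

View pics/fin.png

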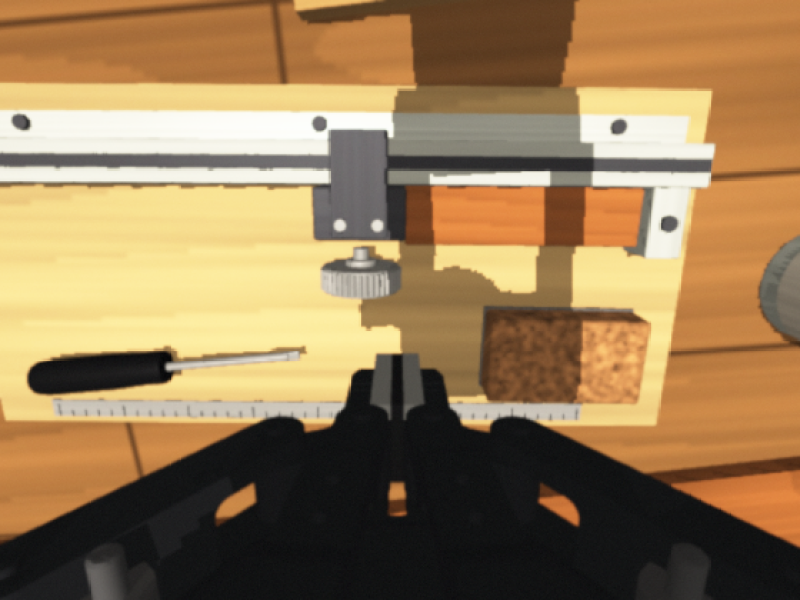

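The stop's face meets the strip's end at (406,215), and the strip's other end is at the fixed stop at (643,215). The wheel is still about 4.1 mm out, and the sanding block and screwdriver look undisturbed.

```bash
python3 -c "
from plant import *
print(sign_off())"
```

```text
the job is handed in; nothing more can be done
None
```

I slackened the wheel about two turns, going by its roughly 4 mm outward travel. I then pushed the stop up against the strip's end and handed the job in at about 19 s; no verdict came back. The stop was dragged about 15 mm along the fence during the strokes (limit 25 mm).

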